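# Put the chasing hammer on its rest

### The arm

A 6-joint arm with a two-finger parallel gripper is mounted at the origin on the work surface. World frame = base frame: x ahead of the robot, y to its left, z up, the work surface at z = 0. Lengths are in m, angles in rad, forces in N, time in s.
With the tool pointing down it reaches from about 0.35 to 0.875 m from the base axis. Payload 4.2 kg.
Tool frame: the origin (TCP) lies between the finger pads; the fingertips stand 14 mm ahead of it and the grasp point (between the pads) lies 5 mm behind it; z points along the fingers, y is the line along which they close (so a half turn about z gives the same grasp; the last joint's range is limited). The gripper opens to 87 mm and grips with 3 to 60 N. Pads are 19 mm wide; open, the fingers measure 117 mm over their backs; the gripper's body (75 mm by 190 mm) begins 51 mm behind the grasp point.
Start: joints at [-0.977, 0.385, 0.008, 0, -1.194, -0.259], TCP at [0.205, -0.59, 0.237] pointing down, gripper open.
Joint ranges: [-3.14, 3.14], [-1.21, 2.06], [-1.07, 1.41], [-3.16, 2.05], [-2.99, -0.16], [-3.1, 3.1]. Speed limits (rad/s): [2.79, 2.79, 3.14, 3.14, 3.14, 3.14].

### API

Orientations are given as a 3x3 rotation matrix whose columns are the frame's x, y, z axes.
In Python, from station import robot gives the robot as it stands. The module is installed in compiled form; this text tells all that it offers.
- The arm moves only by the tool play_rows, never from a script. Its argument "plan" is text: rows parted by semicolons, each of 7 numbers parted by spaces: the closure in counts, from 0 (fully open) to 255 (shut), then the shift along the tool's x, y, z in m, then the turn, a rotation vector about the tool's x, y, z in rad. A call has exactly 8 rows; each row shifts and turns the commanded pose from where the row before left it, along the tool's axes as they then stand; what a row does not reach is not made up. A row lasts 1/12 s, in which the tool goes at most 41.7 mm and 7.16 degrees, less where a joint would pass 70% of its speed; a pose out of reach is approached as far as the arm can. A call is refused whole if a number of a shift passes 0.0417 or a number of a turn 0.125, either way. A call with a gripper value outside its range is refused whole. The fingers move at their own pace and stop on an object; "squeeze" is the grip in N (left out, the last holds). Time passes only in rows, so rows that do not move let the fingers close, or fill a call up. It gives the time, the measured TCP pose, the force, the opening and the grip force at its end, in the units of the state.
- robot.read_state(): the state, without advancing time (a new reading comes with each control period).
- robot.read_camera(name): name is "scene" or "top"; returns the picture (420x560x3 uint8, red, green, blue); there is no depth.
- robot.camera_model(name): a dict with "intrinsics" (3x3 intrinsics, pixels), "pose" (4x4, takes a point from camera to world coordinates). Camera axes: x right, y down, z forward; pixel columns grow to the right and rows downward; lengths in m; the calibration is good to about 2 mm. A picture is of the moment at which its call begins. camera_model takes no time and is no camera call.
- robot.hand_in(): hands the job in; it is judged then, once.
The state is a dict: "t": time; "q": joint angles; "dq": joint speeds; "effort": joint torques, N m; "tcp_pos": TCP position; "orientation": TCP orientation; "force": force on the tool from outside, world axes, zero at the start; "moment": the same for the moment, N m; "grip_width": finger opening in m; "gripper_force": force on a finger pad.
Only numpy, scipy, OpenCV 4.12 (cv2) and the standard library are available. Lean on these libraries where they do the work, as an engineer would, in place of code of your own. Each camera call takes 0.05 s, during which the arm holds its last target. There are 200 camera calls.

### The job

Put the steel-headed hammer away on the red hammer rest: lay its handle level in both forks, with its head clear outside one end of the rest (either end), and let go. Set it down rather than dropping it, and leave the white-faced mallet where it lies.

Things in the scene. Friction and masses are not known exactly. Their poses are not given: they have to be found in the camera images.
- hammer: Steel hammer lying loose, flat on the table, about 280 g. Pale wooden handle, a bar 22 mm wide (y), 24 mm high (z), along x from -195 mm to the head. Dark steel head 24 mm long in x, 24 mm high, 92 mm across in y, middle at x = +100 mm. Origin: underside of the handle, z up. It balances about 28 mm from the origin towards the head; the origin is a good place to grip.
- rest: Hammer rest, fixed: wooden base 180 x 100 x 14 mm and two red forks 60 mm either side of its middle along x. Each fork is 12 mm thick in x; its flat saddle, 80 mm above the table, is 44 mm wide in y between prongs that lean out to 68 mm and end 112 mm up. Free space between the forks down to the base. Origin: centre of the underside, x from fork to fork, z up. The handle goes along x.
- rest_seat (a point): Midway between the forks at saddle height (80 mm above the table), axes as the rest's. With the hammer's origin here and its x along the rest's x (either way) the handle lies on both saddles, the head 22 mm clear outside a fork. More than 20 mm off tailwards the head meets the fork; over 30 mm off headwards the hammer tips off.
- mallet: Bystander: mallet lying loose on the table, 305 mm long, grey round head 102 mm long and 48 mm across with white faces, dark brown round handle. Origin on the table under the handle, 90 mm from the head's middle; head towards its +x. Leave it in place.
Mind the look-alikes: they are no part of the job. There is more than one size of the rest; the one meant has the size given above.

How it is judged:
At the end, for the whole second after the job is handed in: The hammer lies at rest in both forks: origin within 30 mm horizontally of rest_seat and from 8 mm below to 12 mm above it, handle within 7 degrees of level and 15 of the rest's direction (either way round). Mallet within 30 mm of its start (horizontal distance between hammer and rest_seat below 0.03 m and z of hammer in the frame of rest_seat between -0.008 and 0.012 m and angle between hammer's own x axis and vertical between 1.45 and 1.69 rad and angle between the x axis of hammer and the x axis of rest, either way round below 0.26 rad and linear speed of hammer below 0.02 m/s and angular speed of hammer below 0.15 rad/s and distance of mallet from where it was at the start of the episode below 0.03 m); the robot touches nothing.
It fails at once if the mallet is pushed or carried more than 30 mm (distance of mallet from where it was at the start of the episode above 0.03 m).
It fails at once if the hammer is dropped (falls freely from more than about 3 cm) (linear speed of hammer above 0.8 m/s and contact force between hammer and the fingers below 0.1 N).
It also fails if it takes over 38 s, if anything falls off the work surface, if the arm or the gripper's body presses on something with over 40 N, if the wrist force passes 120 N, or if a joint passes its speed limit or range.

## Working session

There is one attempt and no reset: what is moved stays moved. The work goes in short steps, Python scripts to look and compute and a tool call to move; the robot and the scene stay as the last step left them, time stands still between calls to the robot, and variables do not carry over. Pictures are saved under pics/ and viewed, at most 10 in all, crops included, and the job is handed in when it is done.

Besides the shell and the picture viewer there is one more tool, called after "Emit:" as name(argument=value, ...), one argument or row to a line, values as JSON. play_rows: Moves the arm, as the interface text tells. Its arguments: {"type":"object","properties":{"plan":{"type":"string"},"squeeze":{"type":"number"}},"required":["plan"]}

```bash
mkdir -p pics
python3 - <<'E'
from station import robot
import cv2,numpy as np
np.set_printoptions(precision=4,suppress=True)
for n in("scene","top"):
    im=robot.read_camera(n); cv2.imwrite(f"pics/{n}0.png",im[:,:,::-1])
    m=robot.camera_model(n); print(n,m["intrinsics"],m["pose"])
s=robot.read_state();print(s["t"],s["tcp_pos"],s["orientation"],s["grip_width"])
E
```

```text
scene [[412.1946   0.     281.4489]
 [  0.     412.1946 203.7017]
 [  0.       0.       1.    ]] [[-0.7006  0.4152 -0.5804  1.1132]
 [ 0.7134  0.3906 -0.5818  0.4831]
 [-0.0149 -0.8216 -0.5699  0.5824]
 [ 0.      0.      0.      1.    ]]
top [[442.4209   0.     282.9417]
 [  0.     442.4209 217.3019]
 [  0.       0.       1.    ]] [[ 0.0105 -0.9966  0.0817  0.5612]
 [-0.9999 -0.0098  0.0086 -0.009 ]
 [-0.0078 -0.0818 -0.9966  0.9441]
 [ 0.      0.      0.      1.    ]]
0.1 [ 0.2052 -0.5898  0.2355] [[-0.9445 -0.3284 -0.0007]
 [-0.3284  0.9445  0.0018]
 [ 0.0001  0.002  -1.    ]] 0.08692567604091356
```

View pics/top0.png

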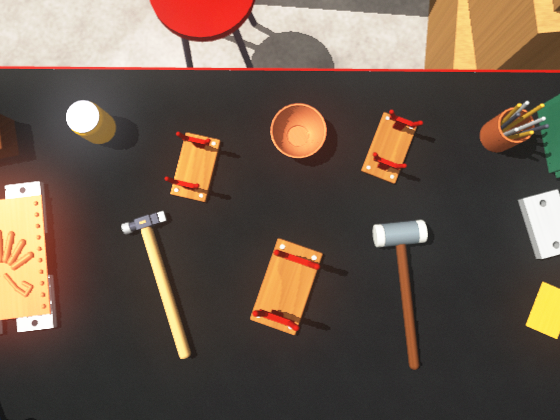

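View pics/scene0.png

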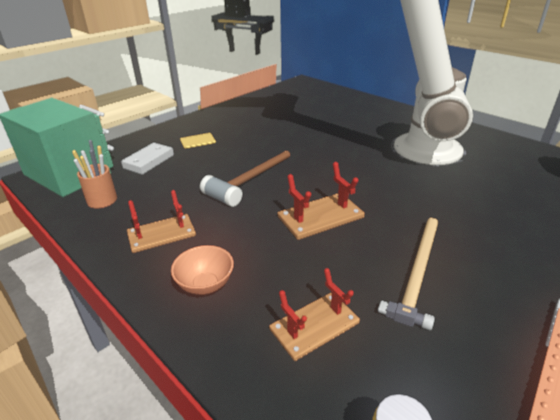

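The top view shows:
- **Hammers:** steel hammer with its head at (144,222) and handle end at (184,355); white-faced mallet at (400,234).
- **Red rests:** A (196,167), base about 60 px long, too small. B (390,148), about 60 px, too small. C (287,286), about 84 px, which is roughly 180 mm at 468 px/m.

I choose C and the hammer at the left, and check both in a close crop.

Run:
```python
import cv2
im=cv2.imread("pics/top0.png")[200:370,112:338]
cv2.imwrite("pics/crop1.png",cv2.resize(im,None,fx=3.5,fy=3.5,interpolation=cv2.INTER_CUBIC))
```

```text
(no output)
```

View pics/crop1.png

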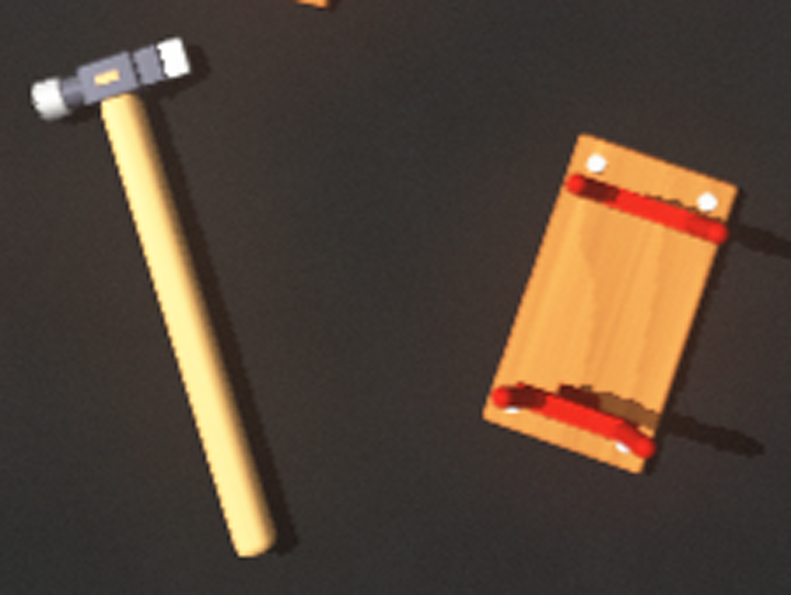

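The crop confirms both: C has the right proportions, with base corners at crop (582,135), (738,187), (642,473), (484,417). The hammer's head is at crop (110,77) and its tail at (255,548).

```bash
cat > h.py <<'E'
from station import robot
import numpy as np
np.set_printoptions(precision=4,suppress=True)
def ray(n,uv,z):
    m=robot.camera_model(n);T=np.array(m["pose"])
    d=T[:3,:3]@np.linalg.solve(m["intrinsics"],[*uv,1]); o=T[:3,3]
    return o+d*(z-o[2])/d[2]
def proj(n,p):
    m=robot.camera_model(n);T=np.array(m["pose"])
    c=m["intrinsics"]@(T[:3,:3].T@(np.asarray(p)-T[:3,3])); return c[:2]/c[2]
E
python3 - <<'E'
from h import *
f=lambda x,y:((x+.5)/3.5+111.5,(y+.5)/3.5+199.5)
c=[ray("top",f(*p),.014) for p in[(582,135),(738,187),(642,473),(484,417)]]
print("rest sides",[np.linalg.norm(c[i]-c[(i+1)%4]) for i in range(4)],"ctr",np.mean(c,0))
d=c[0]+c[1]-c[2]-c[3];print("rest yaw",np.degrees(np.arctan2(d[1],d[0])))
for u in[(575,183),(722,233),(502,396),(647,450)]:print("prong tip",ray("top",f(*u),.112))
hd=ray("top",f(110,77),.024);tl=ray("top",f(254,545),.018);nk=ray("top",f(124,100),.024)
d=hd-tl;print("hammer",hd,tl,nk,np.linalg.norm(d[:2]),"yaw",np.degrees(np.arctan2(d[1],d[0])))
d/=np.linalg.norm(d);print("origin",hd-.1*d)
E
```

```text
rest sides [np.float64(0.09842826636598895), np.float64(0.1777755215864313), np.float64(0.09889725355692852), np.float64(0.17656784616185242)] ctr [ 0.4941 -0.0097  0.014 ]
rest yaw -18.452385546626555
prong tip [0.5641 0.0107 0.112 ]
prong tip [ 0.5383 -0.0682  0.112 ]
prong tip [0.4512 0.048  0.112 ]
prong tip [ 0.4239 -0.029   0.112 ]
hammer [0.6246 0.2912 0.024 ] [0.351  0.1986 0.018 ] [0.611  0.2823 0.024 ] 0.28893501571528035 yaw 18.704742723905948
origin [0.5299 0.2592 0.0219]
```

Rest C's sides measure 98 × 177 mm, and the prong tips give the same centre (0.494, -0.010). Its yaw is -18.5°. The hammer origin is near (0.530, 0.259) with yaw about 18°, and the tool's yaw already nearly matches. I go above it now.

Emit:
play_rows(
  plan="0 -0.0244 0.029 0 0 0 0;0 -0.0244 0.029 0 0 0 0;0 -0.0244 0.029 0 0 0 0;0 -0.0244 0.029 0 0 0 0;0 -0.0244 0.029 0 0 0 0;0 -0.0244 0.029 0 0 0 0;0 -0.0244 0.029 0 0 0 0;0 -0.0244 0.029 0 0 0 0",
  squeeze=35,
)

```text
t: 0.77
tcp_pos: [0.3134, -0.3052, 0.2363]
orientation: [[-0.945, -0.328, -0.0], [-0.328, 0.945, 0.0], [0.0, 0.0, -1.0]]
force: [0.3, -0.9, 1.1]
grip_width: 0.0871
gripper_force: 0.0
```

Emit:
play_rows(
  plan="0 -0.0244 0.029 0 0 0 0;0 -0.0244 0.029 0 0 0 0;0 -0.0244 0.029 0 0 0 0;0 -0.0244 0.029 0 0 0 0;0 -0.0244 0.029 0 0 0 0;0 -0.0244 0.029 0 0 0 0;0 -0.0244 0.029 0 0 0 0;0 -0.0244 0.029 0 0 0 0",
)

```text
t: 1.43
tcp_pos: [0.4215, -0.0219, 0.2365]
orientation: [[-0.944, -0.329, 0.0], [-0.329, 0.944, 0.0], [-0.0, 0.0, -1.0]]
force: [0.8, -0.2, -0.3]
grip_width: 0.087
gripper_force: 0.0
```

Emit:
play_rows(
  plan="0 -0.0244 0.029 0 0 0 0;0 -0.0244 0.029 0 0 0 0;0 -0.0244 0.029 0 0 0 0;0 -0.0244 0.029 0 0 0 0;0 -0.0244 0.029 0 0 0 0.017;0 -0.0244 0.029 0 0 0 0;0 -0.0244 0.029 0 0 0 0;0 0 0 0 0 0 0",
)

```text
t: 2.1
tcp_pos: [0.5195, 0.2288, 0.2351]
orientation: [[-0.949, -0.316, 0.001], [-0.316, 0.949, 0.0], [-0.001, 0.0, -1.0]]
force: [0.7, -0.8, 0.6]
grip_width: 0.087
gripper_force: 0.0
```

Emit:
play_rows(
  plan="0 -0.0098 0.0126 0 0 0 0;0 -0.0098 0.0126 0 0 0 0;0 0 0 0.035 0 0 0;0 0 0 0.035 0 0 0;0 0 0 0.035 0 0 0;0 0 0 0.035 0 0 0;0 0 0 0 0 0 0;0 0 0 0 0 0 0",
)

```text
t: 2.77
tcp_pos: [0.5274, 0.2526, 0.0952]
orientation: [[-0.95, -0.313, -0.004], [-0.313, 0.95, -0.004], [0.004, -0.002, -1.0]]
force: [0.5, 0.2, 1.0]
grip_width: 0.0871
gripper_force: 0.0
```

Run:
```python
from h import *
import cv2
o=np.array([.530,.259,0]);a=np.radians(18.2);x=np.array([np.cos(a),np.sin(a),0])
out=[]
for n,(r,c) in(("top",(190,90)),("scene",(190,330))):
    im=robot.read_camera(n)[:,:,::-1].copy()
    im=im[r:r+180,c:c+190]; k=4 if n=="x" else 2.1
    im=cv2.resize(im,None,fx=k,fy=k,interpolation=cv2.INTER_CUBIC)
    for s,z in((-.195,.024),(0,.024),(.1,.024)):
        p=(proj(n,o+s*x+[0,0,z])-[c,r]+.5)*k-.5
        cv2.circle(im,tuple(int(round(v)) for v in p),3,(255,0,255),1)
    out.append(im)
cv2.imwrite("pics/pre.png",np.hstack(out))
s=robot.read_state();print(s["t"],s["tcp_pos"])
```

```text
2.8667 [0.5296 0.2544 0.0987]
```

View pics/pre.png

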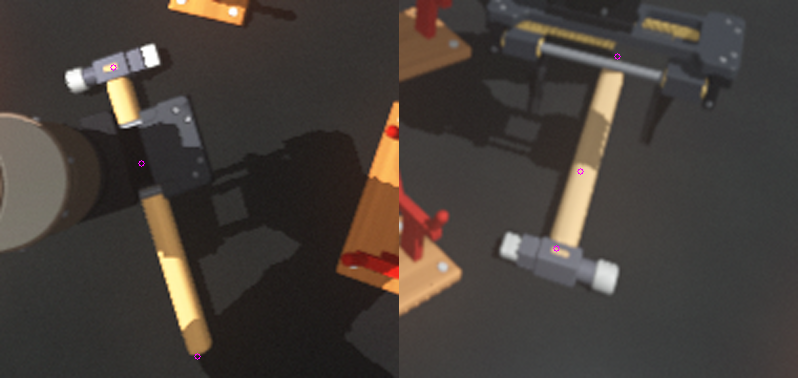

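The model points fall on the hammer's head (top crop 113,67) and handle in both views, so the estimate holds. I descend and grip.

Emit:
play_rows(
  plan="0 -0.0015 0.0043 0.02 0 0 0;0 0 0 0.02 0 0 0;0 0 0 0.02 0 0 0;0 0 0 0.0135 0 0 0;0 0 0 0.006 0 0 0;0 0 0 0 0 0 0;255 0 0 0 0 0 0;255 0 0 0 0 0 0",
  squeeze=45,
)

```text
t: 3.53
tcp_pos: [0.5295, 0.2591, 0.0191]
orientation: [[-0.95, -0.313, 0.003], [-0.313, 0.95, 0.002], [-0.004, 0.001, -1.0]]
force: [-0.6, -0.3, 0.7]
grip_width: 0.08
gripper_force: 0.0
```

Emit:
play_rows(
  plan="255 0 0 0 0 0 0;255 0 0 0 0 0 0;255 0 0 0 0 0 0;255 0 0 0 0 0 0;255 0 0 0 0 0 0;255 0 0 0 0 0 0;255 0 0 0 0 0 0;255 0 0 0 0 0 0",
)

```text
t: 4.2
tcp_pos: [0.5283, 0.2582, 0.017]
orientation: [[-0.95, -0.312, -0.0], [-0.312, 0.95, -0.0], [0.0, -0.0, -1.0]]
force: [0.1, -0.4, 0.7]
grip_width: 0.028
gripper_force: 0.0
```

Emit:
play_rows(
  plan="255 0 0 0 0 0 0;255 0 0 0 0 0 0;255 0 0 0 0 0 0;255 0 0 0 0 0 0;255 0 0 -0.01 0 0 0;255 0 0 -0.02 0 0 0;255 0 0 -0.02 0 0 0;255 0 0 -0.02 0 0 0",
)

```text
t: 4.87
tcp_pos: [0.5276, 0.2577, 0.0877]
orientation: [[-0.95, -0.312, -0.002], [-0.312, 0.95, -0.001], [0.002, -0.001, -1.0]]
force: [-0.7, 0.1, -2.2]
grip_width: 0.0217
gripper_force: 44.9
```

Emit:
play_rows(
  plan="255 0 0 -0.025 0 0 0;255 0 0 -0.025 0 0 0;255 0 0 -0.025 0 0 0;255 0 0 -0.02 0 0 0;255 0 0 -0.01 0 0 0;255 0 0 0 0 0 0;255 0 0 0 0 0 0;255 0 0 0 0 0 0",
)

```text
t: 5.53
tcp_pos: [0.5271, 0.2575, 0.1901]
orientation: [[-0.95, -0.312, -0.003], [-0.312, 0.95, -0.002], [0.004, -0.001, -1.0]]
force: [0.0, -0.3, -3.2]
grip_width: 0.0216
gripper_force: 44.9
```

Run:
```python
from h import *
import cv2
s=robot.read_state();print(s["t"],s["tcp_pos"],s["force"],s["moment"],s["grip_width"],s["gripper_force"])
a=[cv2.resize(robot.read_camera(n)[r:r+300,c:c+300,::-1],(400,400)) for n,r,c in(("top",100,60),("scene",60,250))]
cv2.imwrite("pics/lift.png",np.hstack(a))
```

```text
5.5333 [0.5271 0.2575 0.1901] [ 0.0147 -0.2718 -3.2238] [-0.0329  0.0652 -0.0021] 0.02164876358555008 44.92860674858093
```

View pics/lift.png

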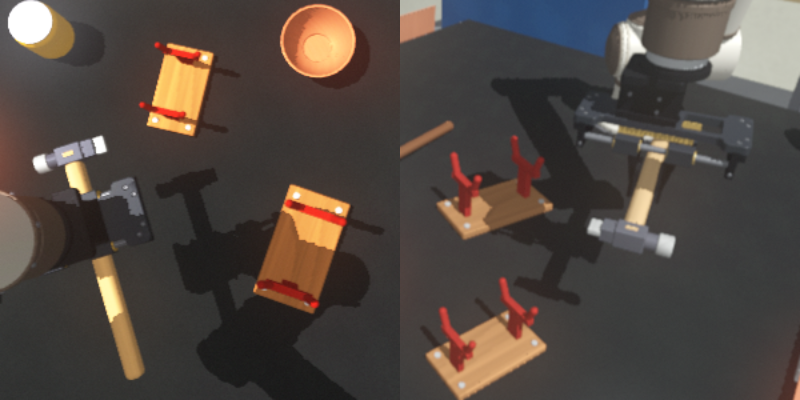

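The hammer is held level in both views, with its head at (68,152) and tail at (134,377) in the left half. The 0.073 N·m moment matches a balance point 27 mm towards the head, so the grip is at the origin. I turn it to the rest's direction and carry it over.

Emit:
play_rows(
  plan="255 0 0 0 0 0 0.05;255 0 0 0 0 0 0.09;255 0 0 0 0 0 0.1;255 0 0 0 0 0 0.1;255 0 0 0 0 0 0.1;255 0 0 0 0 0 0.1;255 0 0 0 0 0 0.07;255 0 0 0 0 0 0.03",
)

```text
t: 6.3
tcp_pos: [0.5278, 0.2579, 0.1906]
orientation: [[-0.948, 0.32, -0.002], [0.32, 0.948, -0.002], [0.002, -0.002, -1.0]]
force: [0.4, -0.6, -2.9]
grip_width: 0.0216
gripper_force: 44.9
```

Emit:
play_rows(
  plan="255 -0.002 -0.01 0 0 0 0;255 -0.004 -0.02 0 0 0 0;255 -0.006 -0.03 0 0 0 0;255 -0.007 -0.034 0 0 0 0;255 -0.007 -0.034 0 0 0 0;255 -0.007 -0.034 0 0 0 0;255 -0.007 -0.034 0 0 0 0;255 -0.006 -0.03 0 0 0 0",
)

```text
t: 6.97
tcp_pos: [0.4988, 0.0267, 0.1914]
orientation: [[-0.949, 0.316, -0.002], [0.316, 0.949, -0.001], [0.002, -0.001, -1.0]]
force: [1.0, 0.1, -2.1]
grip_width: 0.0214
gripper_force: 44.9
```

Emit:
play_rows(
  plan="255 -0.004 -0.02 0 0 0 0;255 -0.003 -0.012 0 0 0 0;255 0 -0.006 0 0 0 0;255 0 0 0 0 0 0;255 0 0 0 0 0 0;255 0 0 0 0 0 0;255 0 0 0 0 0 0;255 0 0 0 0 0 0",
)

```text
t: 7.63
tcp_pos: [0.4952, -0.0081, 0.192]
orientation: [[-0.949, 0.315, -0.0], [0.315, 0.949, 0.0], [0.0, -0.0, -1.0]]
force: [0.9, -0.2, -2.8]
grip_width: 0.0217
gripper_force: 44.9
```

Run:
```python
from h import *
import cv2
s=robot.read_state();print(s["t"],s["tcp_pos"],s["orientation"],s["force"],s["moment"])
R=s["orientation"];x=-np.array(R)[:,0];o=np.array(s["tcp_pos"])-[0,0,.017]
d=np.array([.494,-.010])-o[:2];print("err tool",np.array(R)[:2,:2].T@d,"yaw",np.degrees(np.arctan2(x[1],x[0])))
out=[]
for n,(r,c) in(("top",(170,190)),("scene",(90,200))):
    im=robot.read_camera(n)[r:r+240,c:c+240,::-1]; k=400/240
    im=cv2.resize(im,(400,400),interpolation=cv2.INTER_CUBIC)
    for t,z in((-.195,.012),(-.15,.024),(.1,.024)):
        p=(proj(n,o+t*x+[0,0,z])-[c,r]+.5)*k-.5
        cv2.circle(im,tuple(int(round(v)) for v in p),3,(255,0,255),1)
    out.append(im)
cv2.imwrite("pics/over.png",np.hstack(out))
```

```text
7.6333 [ 0.4952 -0.0081  0.192 ] [[-0.949   0.3152 -0.0001]
 [ 0.3152  0.949   0.    ]
 [ 0.0001 -0.     -1.    ]] [ 0.9175 -0.2197 -2.8235] [-0.0572  0.1421 -0.0697]
err tool [ 0.0005 -0.0022] yaw -18.374197067340656
```

View pics/over.png

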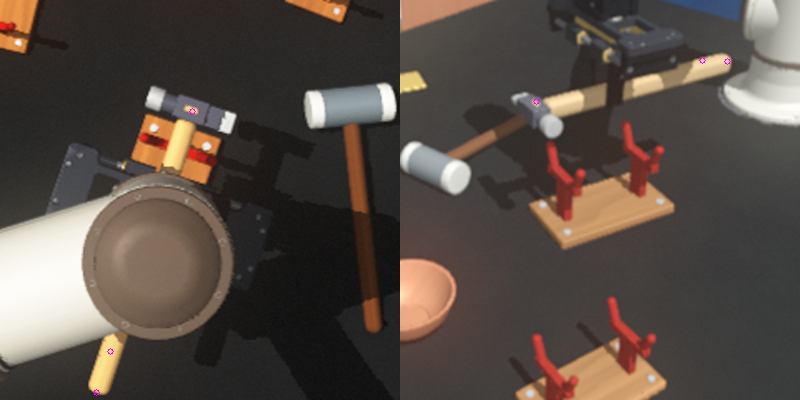

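The hammer is level and aligned above rest C. The model points fall on the head (192,110) and tail (97,392), and the mallet is clear. I lower it with a small y correction.

Emit:
play_rows(
  plan="255 0 -0.0022 0.01 0 0 0;255 0 0 0.015 0 0 0;255 0 0 0.017 0 0 0;255 0 0 0.017 0 0 0;255 0 0 0.012 0 0 0;255 0 0 0.008 0 0 0;255 0 0 0.004 0 0 0;255 0 0 0.002 0 0 0",
)

```text
t: 8.4
tcp_pos: [0.4944, -0.0109, 0.1067]
orientation: [[-0.949, 0.316, -0.0], [0.316, 0.949, -0.0], [0.0, -0.0, -1.0]]
force: [-0.7, -0.1, -3.5]
grip_width: 0.0218
gripper_force: 44.9
```

Emit:
play_rows(
  plan="255 0 0 0.002 0 0 0;255 0 0 0.002 0 0 0;255 0 0 0.002 0 0 0;255 0 0 0.001 0 0 0;255 0 0 0.001 0 0 0;255 0 0 0.001 0 0 0;255 0 0 0 0 0 0;255 0 0 0 0 0 0",
)

```text
t: 9.07
tcp_pos: [0.4943, -0.0111, 0.0981]
orientation: [[-0.949, 0.317, 0.0], [0.317, 0.949, -0.0], [-0.0, 0.0, -1.0]]
force: [1.1, -0.2, -3.2]
grip_width: 0.0217
gripper_force: 44.9
```

Emit:
play_rows(
  plan="255 0 0 0.0005 0 0 0;255 0 0 0.0005 0 0 0;255 0 0 0.0005 0 0 0;255 0 0 0.0005 0 0 0;255 0 0 0 0 0 0;255 0 0 0 0 0 0;255 0 0 0 0 0 0;255 0 0 0 0 0 0",
)

```text
t: 9.73
tcp_pos: [0.4943, -0.011, 0.0969]
orientation: [[-0.949, 0.316, 0.0], [0.316, 0.949, -0.0], [-0.0, 0.0, -1.0]]
force: [-2.4, 1.2, 5.3]
grip_width: 0.0216
gripper_force: 44.9
```

It touched down at the expected height, with +8 N. I release and withdraw.

Emit:
play_rows(
  plan="0 0 0 0 0 0 0;0 0 0 0 0 0 0;0 0 0 0 0 0 0;0 0 0 0 0 0 0;0 0 0 0 0 0 0;0 0 0 0 0 0 0;0 0 0 0 0 0 0;0 0 0 0 0 0 0",
)

```text
t: 10.4
tcp_pos: [0.4943, -0.011, 0.096]
orientation: [[-0.949, 0.317, -0.0], [0.317, 0.949, -0.0], [0.0, -0.0, -1.0]]
force: [-0.8, -0.0, -0.0]
grip_width: 0.0671
gripper_force: 0.0
```

Emit:
play_rows(
  plan="0 0 0 0 0 0 0;0 0 0 0 0 0 0;0 0 0 -0.01 0 0 0;0 0 0 -0.02 0 0 0;0 0 0 -0.03 0 0 0;0 0 0 -0.03 0 0 0;0 0 0 -0.03 0 0 0;0 0 0 -0.03 0 0 0",
)

```text
t: 11.07
tcp_pos: [0.4939, -0.0111, 0.2476]
orientation: [[-0.949, 0.317, 0.0], [0.317, 0.949, 0.0], [-0.0, 0.0, -1.0]]
force: [0.0, -0.6, 0.2]
grip_width: 0.0873
gripper_force: 0.0
```

Run:
```python
from h import *
import cv2
s=robot.read_state();print(s["t"],s["tcp_pos"],s["force"],s["grip_width"])
a=np.radians(-18.4);x=np.array([np.cos(a),np.sin(a),0]);o=np.array([.494,-.01,.08]);out=[]
for n,(r,c) in(("top",(170,190)),("scene",(90,200))):
    im=cv2.resize(robot.read_camera(n)[r:r+240,c:c+240,::-1],(400,400),interpolation=cv2.INTER_CUBIC)
    for t,z in((-.195,.012),(.1,.024)):
        p=(proj(n,o+t*x+[0,0,z])-[c,r]+.5)*400/240-.5
        cv2.circle(im,tuple(int(round(v)) for v in p),3,(255,0,255),1)
    out.append(im)
cv2.imwrite("pics/end.png",np.hstack(out))
```

```text
11.0667 [ 0.4939 -0.0111  0.2476] [ 0.0413 -0.6031  0.2446] 0.08726103289122593
```

View pics/end.png

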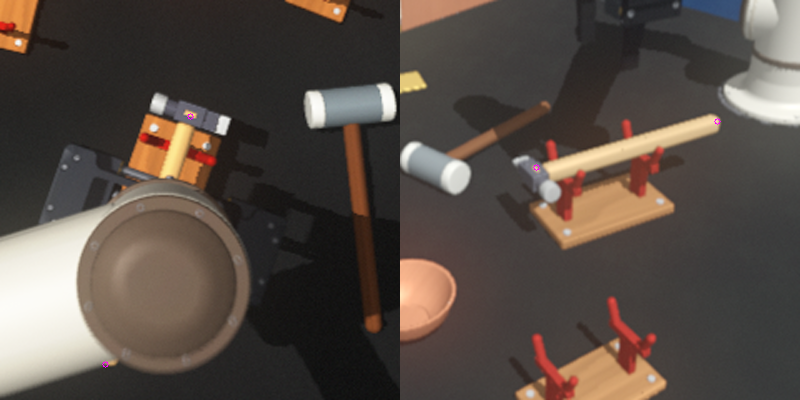

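The hammer lies level in both forks, with the predicted head (536,168) and tail (717,121) points on it. The mallet hasn't moved and the arm is clear.

```bash
python3 -c "
from station import robot
print(robot.hand_in())"
```

```text
the job is handed in; nothing more can be done
None
```

The steel-headed hammer lies level in both forks of the full-size red rest, head clear outside one end; I set it down and let go, left the mallet where it was, and handed the job in at about 11 s (no verdict was returned).

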